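Turn the basting brush head-up in its canted cup

ROBOT

A 6-joint arm with a two-finger parallel gripper is mounted at the origin on the work surface. World frame = base frame: x ahead of the robot, y to its left, z up, the work surface at z = 0. Lengths are in m, angles in degrees, forces in N, time in s.
With the tool pointing down it reaches from about 0.35 to 0.975 m from the base axis. Payload 4.9 kg.
Tool frame: the origin (TCP) lies midway between the tips of the shut fingers; the grasp point (between the pads) lies 19 mm behind it; z points along the fingers, y is the direction in which the jaws open and shut (so a half turn about z gives the same grasp; the last joint's range is limited). The gripper opens to 85 mm and grips with 20 to 120 N. Pads are 22 mm wide; open, the fingers measure 114 mm over their backs; the gripper's body (76 mm by 85 mm) begins 54 mm behind the grasp point. The pads swing forward as they close: fully open they stand 13 mm farther back than shut.
Start: joints at [57.181, 3.019, 92.412, -0, 84.569, -6.818], TCP at [0.274, 0.562, 0.231] pointing down, gripper open.
Joint ranges: [-172.51, 172.51], [-57.92, 126.97], [3.15, 148.05], [-58.71, 238.71], [5.1, 150.11], [-179.66, 179.66]. Speed limits (degrees/s): [147.25, 147.25, 180, 180, 180, 180].

INTERFACE

Orientations are given as a 3x3 rotation matrix whose columns are the frame's x, y, z axes.
In Python, from cell import r gives the robot as it stands.
- The arm moves only by the shell command python3 -m creep 'ROWS' [OPENING] [FORCE]. ROWS is JSON, a list of rows, each a list of 4 numbers: the shift along the world's x, y, z in m, then the turn about the world's z in rad. A call has 1 to 5 rows; each row is the pose to reach, as a shift and turn from the pose commanded when the call began; what a row does not reach only later rows make up. A row lasts 1/8 s, in which the tool goes at most 62.5 mm and 10.7 degrees, less where a joint would pass 70% of its speed; a pose out of reach is approached as far as the arm can. A call with a gripper value outside its range is refused whole. OPENING is the finger opening in m, from 0 to 0.0854, set as the call begins (- or left out, the last holds). The fingers move at their own pace and stop on an object; FORCE is the grip in N (left out, the last holds). Time passes only in rows, so rows that repeat a pose let the fingers close. It gives the time, the measured TCP pose, the force and the opening at its end, in the units of the state.
- r.get_state(): the state, without advancing time (a new reading comes with each control period).
- r.grab_frame(name): name is "scene" or "top" or "wrist"; returns the picture (420x560x3 uint8, blue, green, red); there is no depth.
- r.calibration(name): a dict with "K" (3x3 intrinsics, pixels), "k1" (the pictures are not rectified: a ray, as slopes to the right and down, at radius r is drawn at 1 + k1 r^2 times it, then the intrinsics apply), "world_to_cam" (4x4, takes a point from world to camera coordinates); the wrist camera has in their place "mount" (4x4, takes a point from camera to tool coordinates, whose origin is the TCP and whose axes are the flange's). Camera axes: x right, y down, z forward; pixel columns grow to the right and rows downward; lengths in m; the calibration is good to about 2 mm. A picture is of the moment at which its call begins: read the wrist's pose just before it. calibration takes no time and is no camera call.
- r.sign_off(): hands the job in, once; it reports no verdict.
Trained networks look in the newest picture that a camera, given by its name, has taken for a name from the list of things; names that differ only in an ending like _2 or _b are one class to them, and where a whole thing is asked for, a point or a joint stands for the part that bears it (a point fixed in the world has none). Each returns a list of dicts, best first, with "p" (0 to 1); they miss things now and then, are a little off and sometimes report something else, mostly with a low value. They report only what shows in the picture. A call takes as long as a camera call. They do not tell look-alikes from the thing itself.
- r.regions_of(camera, label): "region" (420x560 bool, what is visible of it).
- r.spot_point(camera, label): "xyz" ([x, y, z] in m, in world coordinates, good to about 4 mm: a listed point, or the origin of a listed thing).
The state is a dict: "time_s": time; "joint_positions": joint angles; "dq": joint speeds; "joint_torque": joint torques, N m; "tcp_pos": TCP position; "tcp_rot": TCP orientation; "force": force on the tool from outside, world axes, zero at the start; "wrist_torque": the same for the moment, N m; "width": finger opening in m.
Only numpy, scipy, OpenCV 4.12 (cv2) and the standard library are available. Lean on these libraries where they do the work, as an engineer would, in place of code of your own. Each camera call takes 0.05 s, during which the arm holds its last target. There are 200 camera calls.

TASK

At the plating counter the basting brush was put back the wrong way round: its red head is down inside its sloping steel cup and the bare wooden handle sticks out. Pull the brush right out, turn it end for end and put it back into the same cup, handle first and all the way to the bottom, so that the red head is up in the open. Leave the spatula in the other cup where it is.

Things in the scene. Friction and masses are not known exactly. Their poses are not given: they have to be found in the camera images.
- brush_mid (a point): Middle of the basting brush, on its axis 155 mm from each end: the place to grasp. 310 mm long, 0.09 kg; pale wooden handle 16 mm round, 220 mm long; steel collar; red head 30 x 13 x 68 mm. z runs from handle to head, y across the head. At the start it leans about 30 degrees above level, head down in the cup, handle pointing away from the robot; this point is 51 mm outside the mouth.
- brush_butt (a point): End of the brush's wooden handle, on its axis, 155 mm from brush_mid along minus z. At the start this is the upper, outer end. The head sits loosely in the cup; the brush pulls out along its own length and is clear after about 105 mm.
- cup: The brush's cup: fixed, sloping steel tube, 46 mm inside, 52 mm outside. Origin: centre of its inner floor, 30 mm above the counter. z runs out along the tube to the mouth, 100 mm from the origin, rising 45 degrees above level, away from the robot (within 15 degrees of straight ahead). A handle left in it rests on the lower rim, about 28 degrees above level. An equal cup holds the spatula.
- spatula_mid (a point): Bystander: middle of the spatula, 310 mm long, black handle 16 mm round, orange blade 60 mm wide, standing blade up in the other sloping cup, 0.26 m or more to the side of the brush's cup; its top is 0.19 m above the counter. Two white ramekins (84 mm wide, 45 mm high) and a steel bowl (160 mm wide, 60 mm high) stand near.
Mind the look-alikes: they are no part of the job. What is shaped like the part that bears cup but pink is not meant.

How it is judged (in metres and radians):
On the way:
1. the brush has been drawn right out of its cup (its middle is more than 140 mm outside the mouth along the cup's axis, or further than 300 mm from the cup's floor) ((z of brush_mid in the frame of cup above 0.24 m or distance between brush_mid and cup above 0.3 m)), for 0.1 s.
At the end, for the whole second after the job is handed in: The brush stands at rest, let go, in its own cup the other way round: the butt of the handle is within 35 mm of the centre of the cup's floor and the brush's middle is more than 120 mm from the floor along the cup's axis, head outward. The spatula's middle is within 30 mm of where it started (distance between brush_butt and cup below 0.035 m and z of brush_mid in the frame of cup above 0.12 m and linear speed of brush below 0.02 m/s and distance of spatula_mid from where it was at the start of the episode below 0.03 m); the robot touches nothing.
It fails at once if the spatula is shifted by more than 30 mm (distance of spatula_mid from where it was at the start of the episode above 0.03 m).
It also fails if it takes over 45 s, if anything falls off the work surface, if the arm or the gripper's body presses on something with over 40 N, if the wrist force passes 120 N, or if a joint passes its speed limit or range.

## Working session

There is one attempt and no reset: what is moved stays moved. The work goes in short steps, Python scripts to look and compute and a shell command to move; the robot and the scene stay as the last step left them, time stands still between calls to the robot, and variables do not carry over. Pictures are saved under pics/ and viewed, about 8 in all and at most 12, crops included, and the job is handed in when it is done.

```bash
mkdir -p pics; cat > h.py <<'E'
import numpy as np, cv2
from cell import r
np.set_printoptions(precision=4,suppress=True)
def spot(cams,labels):
    for c in cams:
        r.grab_frame(c)
        for l in labels:
            for d in r.spot_point(c,l)[:3]: print(c,l,round(d['p'],2),np.round(d['xyz'],4))
def proj(c,P):
    k=r.calibration(c);K=np.array(k['K']);T=np.array(k['world_to_cam'])
    q=(T@np.c_[P,np.ones(len(P))].T)[:3];s=q[:2]/q[2];s=s*(1+k['k1']*(s**2).sum(0))
    return (K[:2,:2]@s+K[:2,2:3]).T
E
python3 - <<'E'
from h import *
s=r.get_state();print(s['time_s'],s['tcp_pos'],np.array(s['tcp_rot']),s['width'],s['force'])
spot(['scene','top'],['brush_mid','brush_butt','cup','spatula_mid'])
a=r.grab_frame('scene');b=r.grab_frame('top')
cv2.imwrite('pics/a.png',a);cv2.imwrite('pics/b.png',b)
E
```

```text
0.0 [0.2736 0.5612 0.2301] [[-0.8988  0.4384 -0.0011]
 [ 0.4384  0.8988 -0.0017]
 [ 0.0003 -0.002  -1.    ]] 0.08521427079242448 [ 0.963   0.4629 -0.3063]
scene brush_mid 0.68 [0.5714 0.1382 0.1189]
scene brush_butt 0.91 [0.6984 0.1263 0.1954]
scene cup 0.65 [0.4485 0.1566 0.0314]
scene cup 0.62 [0.2768 0.2345 0.0303]
scene spatula_mid 0.57 [ 0.5716 -0.1602  0.115 ]
top brush_mid 0.56 [0.5649 0.1391 0.1184]
top brush_butt 0.85 [0.7055 0.122  0.1966]
top cup 0.85 [0.4483 0.1519 0.0314]
top cup 0.85 [0.2738 0.2324 0.0306]
top spatula_mid 0.96 [ 0.5687 -0.1565  0.1123]
```

View pics/a.png

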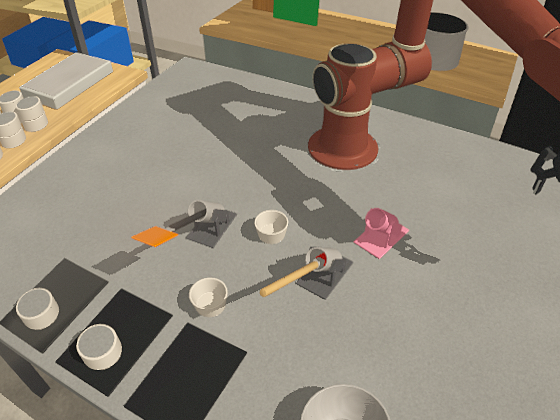

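View pics/b.png

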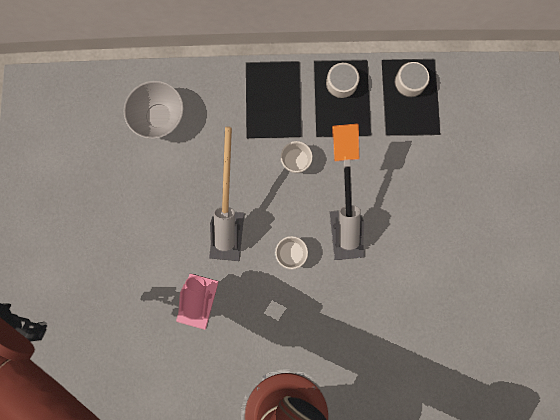

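```bash
python3 -m creep '[[0.032,-0.046,0.004,0.07],[0.064,-0.092,0.008,0.14],[0.096,-0.138,0.012,0.21],[0.128,-0.184,0.016,0.28],[0.16,-0.23,0.02,0.335]]' 0.06 30; python3 -m creep '[[0.034,-0.048,0,0],[0.067,-0.096,0,0],[0.1,-0.144,0,0],[0.134,-0.193,0,0],[0.134,-0.193,0,0]]'
python3 - <<'E'
from h import *
s=r.get_state();print(s['time_s'],s['tcp_pos'],np.array(s['tcp_rot']),s['width'],s['force'],s['joint_positions'])
spot(['wrist','scene','top'],['brush_mid','brush_butt','cup'])
E
```

```text
time_s: 1.23
tcp_pos: [0.4348, 0.3302, 0.2517]
tcp_rot: [[-0.993, 0.116, 0.001], [0.116, 0.993, 0.0], [-0.001, 0.0, -1.0]]
force: [0.3, 0.9, 0.1]
width: 0.0602
time_s: 1.85
tcp_pos: [0.5696, 0.1355, 0.2512]
tcp_rot: [[-0.992, 0.124, 0.0], [0.124, 0.992, -0.001], [-0.0, -0.001, -1.0]]
force: [0.4, 0.5, -0.8]
width: 0.0601
1.85 [0.5696 0.1355 0.2512] [[-0.9923  0.1239  0.0001]
 [ 0.1239  0.9923 -0.0006]
 [-0.0001 -0.0006 -1.    ]] 0.06008373627162994 [ 0.3967  0.5043 -0.7638] [  6.1141  -2.967   96.5026  -0.0328  86.4642 -76.7647]
wrist brush_mid 0.63 [0.5699 0.1386 0.1165]
wrist cup 0.93 [0.4432 0.1515 0.0299]
scene brush_mid 0.63 [0.5697 0.1381 0.1158]
scene brush_butt 0.64 [0.7029 0.1219 0.1986]
scene cup 0.74 [0.4483 0.1546 0.0302]
scene cup 0.58 [0.2743 0.2344 0.0286]
```

```bash
python3 -m creep '[[0,0.003,-0.05,0],[0,0.003,-0.1,0],[0,0.003,-0.13,0],[0,0.003,-0.152,0],[0,0.003,-0.152,0]]'; python3 -m creep '[[0,0,0,0],[0,0,0,0],[0,0,0,0],[0,0,0,0]]' 0 40
python3 - <<'E'
from h import *
spot(['scene','top'],['brush_mid','brush_butt'])
cv2.imwrite('pics/c.png',cv2.resize(r.grab_frame('scene')[180:340,180:440],None,fx=3,fy=3))
E
```

```text
time_s: 3.08
tcp_pos: [0.5662, 0.1416, 0.097]
tcp_rot: [[-0.993, 0.118, -0.005], [0.118, 0.993, -0.001], [0.005, -0.001, -1.0]]
force: [-0.0, -0.1, 0.4]
width: 0.0606
time_s: 3.58
tcp_pos: [0.5691, 0.1412, 0.1009]
tcp_rot: [[-0.993, 0.118, 0.003], [0.118, 0.993, -0.001], [-0.003, -0.001, -1.0]]
force: [0.4, -2.6, 5.3]
width: 0.0148
scene brush_mid 0.8 [0.5666 0.1418 0.1165]
scene brush_mid 0.56 [0.4454 0.1546 0.0314]
scene brush_butt 0.98 [0.7031 0.1324 0.1953]
top brush_mid 0.55 [0.5688 0.138  0.1173]
```

View pics/c.png

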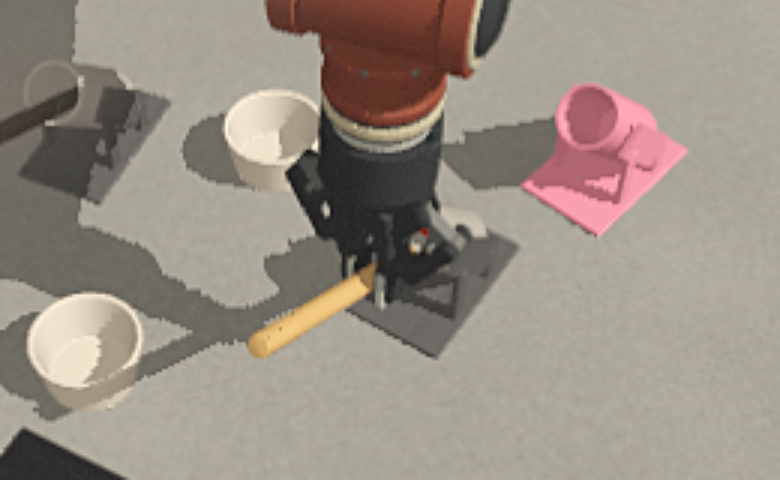

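The picture shows the fingers closed on the handle just outside the cup, with the butt at about (258,345) in the crop. I'll pull along the brush's own axis.

```bash
python3 -m creep '[[0.024,-0.003,0.014,0],[0.048,-0.006,0.028,0],[0.072,-0.009,0.042,0],[0.096,-0.012,0.056,0],[0.12,-0.0145,0.07,0]]'; python3 -m creep '[[0.02,-0.002,0.015,0],[0.03,-0.003,0.05,0],[0.03,-0.003,0.08,0],[0.03,-0.003,0.08,0]]'
python3 - <<'E'
from h import *
spot(['scene','top'],['brush_mid','brush_butt'])
cv2.imwrite('pics/d.png',r.grab_frame('scene')[150:420,100:460])
print(r.get_state()['joint_positions'])
E
```

```text
time_s: 4.55
tcp_pos: [0.688, 0.1278, 0.1685]
tcp_rot: [[-0.993, 0.119, -0.002], [0.119, 0.993, 0.002], [0.002, 0.001, -1.0]]
force: [-0.1, -0.8, -0.7]
width: 0.0151
time_s: 5.05
tcp_pos: [0.7193, 0.1249, 0.2521]
tcp_rot: [[-0.993, 0.119, 0.005], [0.119, 0.993, 0.002], [-0.005, 0.002, -1.0]]
force: [0.3, -0.6, 0.2]
width: 0.0147
scene brush_mid 0.82 [0.7188 0.124  0.2689]
scene brush_butt 0.76 [0.8512 0.1142 0.3421]
[  3.9761  16.2675  76.0864   0.0121  87.8232 -79.2183]
```

View pics/d.png

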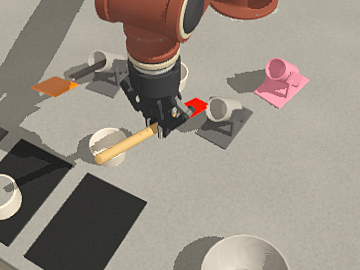

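The brush is clear of the cup: handle at the left, red head at crop (197,106). Next I'll pivot it in the fingers by pressing the head on the cup's top rim from the +y side, which is free. That will leave the handle sloping down.

```bash
python3 -m creep '[[-0.022,0.0125,0,0.169],[-0.045,0.025,0,0.338],[-0.067,0.0375,0,0.507],[-0.09,0.05,0,0.676],[-0.112,0.0625,0,0.845]]' - 25; python3 -m creep '[[-0.022,0.0125,0,0.169],[-0.045,0.025,0,0.338],[-0.067,0.0375,0,0.507],[-0.09,0.05,0,0.676],[-0.112,0.0625,0,0.845]]';python3 -m creep '[[0,0,0,0],[0,0,0,0]]'
python3 - <<'E'
from h import *
spot(['scene','top'],['brush_mid','brush_butt'])
cv2.imwrite('pics/e.png',np.hstack([r.grab_frame('scene')[150:420,160:460],r.grab_frame('top')[80:350,80:380]]))
print(r.get_state()['joint_positions'])
E
```

```text
time_s: 6.02
tcp_pos: [0.6048, 0.1871, 0.2485]
tcp_rot: [[-0.744, -0.668, -0.001], [-0.668, 0.744, 0.0], [0.001, 0.001, -1.0]]
force: [1.0, 0.1, -1.2]
width: 0.0145
time_s: 6.65
tcp_pos: [0.4928, 0.2495, 0.2486]
tcp_rot: [[0.006, -1.0, -0.001], [-1.0, -0.006, -0.0], [0.0, 0.001, -1.0]]
force: [-0.1, 0.4, -0.2]
width: 0.0144
time_s: 6.9
tcp_pos: [0.4943, 0.249, 0.2491]
tcp_rot: [[-0.001, -1.0, 0.0], [-1.0, 0.001, -0.0], [0.0, -0.0, -1.0]]
force: [-0.1, 0.4, -1.2]
width: 0.0147
scene brush_mid 0.62 [0.4955 0.2483 0.2638]
scene brush_butt 0.94 [0.4895 0.3902 0.34  ]
[  19.0361   -7.3558  100.8      -0.0008   86.561  -160.9445]
```

View pics/e.png

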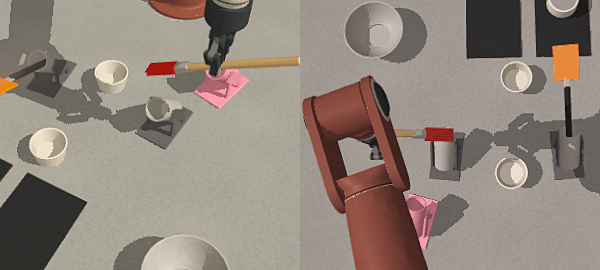

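The left view shows the head pointing at the cup. The top view shows it directly over the cup's upper rim at about (440,134). I'll lower it now.

```bash
python3 -m creep '[[0,0,-0.02,0],[0,0,-0.04,0],[0,0,-0.06,0],[0,0,-0.075,0],[0,0,-0.09,0]]' - 25; python3 -m creep '[[0,0,-0.012,0],[0,0,-0.024,0],[0,0,-0.036,0],[0,0,-0.048,0],[0,0,-0.06,0]]'
python3 - <<'E'
from h import *
spot(['scene','top'],['brush_mid','brush_butt'])
cv2.imwrite('pics/f.png',np.hstack([r.grab_frame('scene')[150:420,160:460],r.grab_frame('top')[80:350,80:380]]))
E
```

```text
time_s: 7.92
tcp_pos: [0.4942, 0.2491, 0.1586]
tcp_rot: [[0.001, -1.0, 0.0], [-1.0, -0.001, -0.0], [0.0, -0.0, -1.0]]
force: [0.7, 0.1, 2.2]
width: 0.0146
time_s: 8.55
tcp_pos: [0.4942, 0.2495, 0.0987]
tcp_rot: [[0.0, -1.0, 0.0], [-1.0, -0.0, 0.001], [-0.001, -0.0, -1.0]]
force: [0.4, 2.1, 2.1]
width: 0.0146
scene brush_mid 0.95 [0.4929 0.2477 0.116 ]
scene brush_butt 0.86 [0.492  0.4037 0.1043]
top brush_mid 0.56 [0.4899 0.2491 0.1159]
```

View pics/f.png

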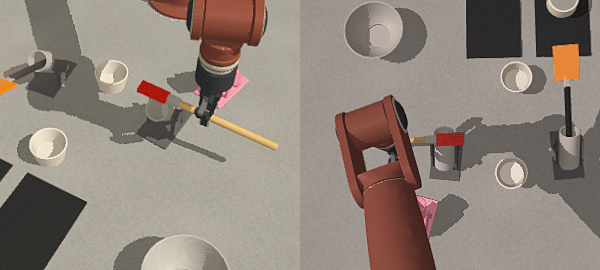

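It pivots as planned at only 2 N: the butt is now below the middle by about 4°. I'll keep lowering.

```bash
python3 -m creep '[[0,0,-0.01,0],[0,0,-0.02,0],[0,0,-0.03,0],[0,0,-0.035,0],[0,0,-0.035,0]]'
python3 - <<'E'
from h import *
spot(['scene','top'],['brush_mid','brush_butt'])
E
```

```text
time_s: 9.57
tcp_pos: [0.4933, 0.2496, 0.0634]
tcp_rot: [[0.0, -1.0, -0.002], [-1.0, -0.0, 0.001], [-0.001, 0.002, -1.0]]
force: [-0.2, 1.9, 0.6]
width: 0.0149
scene brush_mid 0.65 [0.4923 0.2454 0.0809]
scene brush_butt 0.81 [0.4927 0.389  0.0169]
top brush_mid 0.75 [0.4906 0.2477 0.0805]
```

```bash
python3 -m creep '[[0,0,0.05,0],[0,0,0.1,0],[0,0,0.15,0],[0.01,0,0.187,-0.17],[0.02,-0.01,0.187,-0.34]]' - 30
python3 -m creep '[[0.01,-0.005,0,-0.18],[0.02,-0.01,0,-0.36],[0.03,-0.015,0,-0.54],[0.04,-0.02,0,-0.72],[0.05,-0.03,0,-0.9]]'
python3 -m creep '[[0.01,-0.005,0,-0.18],[0.02,-0.01,0,-0.36],[0.03,-0.02,0,-0.54],[0.04,-0.03,0,-0.72],[0.05,-0.04,0,-0.9]]'
python3 -m creep '[[0.01,-0.01,0,-0.18],[0.02,-0.02,0,-0.36],[0.03,-0.03,0,-0.54],[0.04,-0.035,0,-0.72],[0.054,-0.043,0,-0.9]]'
python3 -m creep '[[0,0,0,-0.18],[0,0,0,-0.36],[0,0,0,-0.54],[0,0,0,-0.72],[0,0,0,-0.9]]'
python3 -m creep '[[0,0,0,-0.18],[0,0,0,-0.36],[0,0,0,-0.54],[0,0,0,-0.72],[0,0,0,-0.895]]'
python3 -m creep '[[0,0,0,0],[0,0,0,0]]'
python3 - <<'E'
from h import *
spot(['scene','top','wrist'],['brush_mid','brush_butt','cup'])
cv2.imwrite('pics/g.png',np.hstack([r.grab_frame('scene')[150:420,160:460],r.grab_frame('top')[80:350,80:380]]))
# cup azimuth from top region of cup (top view)
print(r.get_state()['joint_positions'])
for c in ['top','scene']:
  for d in r.regions_of(c,'cup')[:3]:
    m=d['region'];ys,xs=np.nonzero(m);print(c,d['p'],m.sum(),xs.mean(),ys.mean(),cv2.minAreaRect(np.c_[xs,ys].astype(np.float32)))
C=np.array([.448,.154,.03])
for a in(-10,-7,-4):
  t=np.radians(a);u=np.array([np.cos(t)*.7071,np.sin(t)*.7071,.7071]);print(a,proj('top',np.array([C,C+.1*u])).ravel(),proj('scene',np.array([C,C+.1*u])).ravel())
E
```

```text
time_s: 10.5
tcp_pos: [0.5162, 0.2396, 0.2563]
tcp_rot: [[-0.338, -0.941, 0.008], [-0.941, 0.338, 0.002], [-0.004, -0.007, -1.0]]
force: [0.4, 0.2, -1.9]
width: 0.0146
time_s: 11.12
tcp_pos: [0.5642, 0.2085, 0.2508]
tcp_rot: [[-0.948, -0.32, -0.0], [-0.32, 0.948, -0.001], [0.001, -0.001, -1.0]]
force: [-0.6, 0.5, -0.6]
width: 0.0146
time_s: 11.75
tcp_pos: [0.6142, 0.1682, 0.2508]
tcp_rot: [[-0.839, 0.544, -0.001], [0.544, 0.839, -0.001], [-0.0, -0.001, -1.0]]
force: [0.4, 0.2, -0.8]
width: 0.0143
time_s: 12.38
tcp_pos: [0.6681, 0.1254, 0.2508]
tcp_rot: [[-0.096, 0.995, -0.001], [0.995, 0.096, -0.001], [-0.001, -0.001, -1.0]]
force: [-1.0, 0.1, 0.3]
width: 0.0147
time_s: 13.0
tcp_pos: [0.6678, 0.1255, 0.2507]
tcp_rot: [[0.72, 0.694, -0.001], [0.694, -0.72, -0.001], [-0.002, 0.0, -1.0]]
force: [-0.4, 0.3, -0.1]
width: 0.0148
time_s: 13.62
tcp_pos: [0.6678, 0.1255, 0.2507]
tcp_rot: [[0.992, -0.128, -0.001], [-0.128, -0.992, -0.001], [-0.001, 0.001, -1.0]]
force: [1.0, -0.8, -1.2]
width: 0.0148
time_s: 13.88
tcp_pos: [0.6679, 0.1259, 0.251]
tcp_rot: [[0.993, -0.12, -0.0], [-0.12, -0.993, -0.0], [-0.0, 0.001, -1.0]]
force: [-0.1, 0.2, -1.0]
width: 0.0147
scene brush_butt 0.8 [0.5293 0.1474 0.2078]
scene cup 0.72 [0.4488 0.1549 0.0303]
scene cup 0.57 [0.2743 0.2338 0.0307]
top brush_mid 0.42 [0.6647 0.1249 0.2699]
wrist brush_mid 0.91 [0.6695 0.1288 0.2715]
[  4.4357   9.6771  83.3256  -0.0006  86.9949 101.4313]
scene 0.79 542 379.4188191881919 219.38929889298893 ((380.8000183105469, 220.90003967285156), (31.752164840698242, 22.360679626464844), 26.56505012512207)
scene 0.69 615 321.5170731707317 257.87642276422764 ((323.0, 259.0), (22.0, 36.0), 90.0)
-10 [223.5316 241.4359 224.8425 211.1697] [330.7635 260.4941 314.6833 259.8023]
-7 [223.5316 241.4359 223.3662 210.9784] [330.7635 260.4941 316.1338 260.6   ]
-4 [223.5316 241.4359 221.881  210.8644] [330.7635 260.4941 317.6368 261.3415]
```

View pics/g.png

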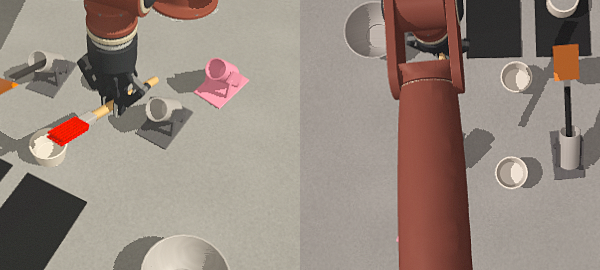

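The left view shows the handle pointing at the cup mouth and sloping down about 23°, with the head up. The butt measures (0.529, 0.147, 0.208), in line with the cup's axis. Next I'll lower it and start inserting.

```bash
python3 -m creep '[[0,0,-0.042,0],[0,0,-0.084,0],[0,0,-0.084,0],[-0.012,0.0015,-0.011,0],[-0.025,0.003,-0.022,0]]'
python3 - <<'E'
from h import *
spot(['scene'],['brush_mid','brush_butt','cup'])
cv2.imwrite('pics/i.png',cv2.resize(r.grab_frame('scene')[180:340,200:420],None,fx=3,fy=3))
E
```

```text
time_s: 15.3
tcp_pos: [0.6471, 0.1296, 0.2396]
tcp_rot: [[0.992, -0.122, 0.016], [-0.122, -0.993, 0.001], [0.015, -0.003, -1.0]]
force: [-0.0, 1.1, 0.2]
width: 0.0146
scene brush_mid 0.83 [0.6505 0.1312 0.258 ]
scene brush_butt 0.58 [0.5063 0.1486 0.1935]
scene cup 0.87 [0.4456 0.1562 0.0306]
scene cup 0.86 [0.2744 0.2331 0.0323]
```

View pics/i.png

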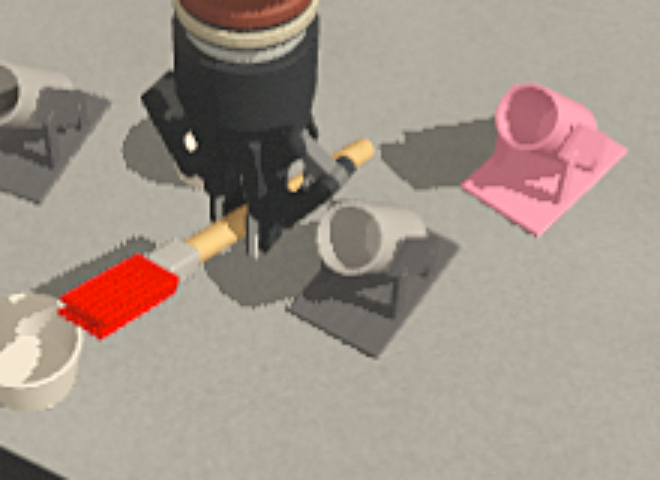

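My mistake: rows 4–5 were meant as continuing steps, but rows are absolute from the start of the call. The tool therefore went down in the clear and back up. Nothing was touched and the brush is still held properly. I'll redo it correctly.

```bash
python3 -m creep '[[0.024,-0.003,0,0],[0.024,-0.003,-0.04,0],[0.024,-0.003,-0.062,0],[0.024,-0.003,-0.062,0],[0.024,-0.003,-0.062,0]]'; python3 -m creep '[[-0.012,0.0015,-0.011,0],[-0.025,0.003,-0.022,0],[-0.025,0.003,-0.022,0],[-0.025,0.003,-0.022,0]]'
python3 - <<'E'
from h import *
spot(['scene'],['brush_mid','brush_butt','cup'])
cv2.imwrite('pics/j.png',cv2.resize(r.grab_frame('scene')[180:340,200:420],None,fx=3,fy=3))
E
```

```text
time_s: 16.18
tcp_pos: [0.6674, 0.1263, 0.1682]
tcp_rot: [[0.993, -0.122, 0.001], [-0.122, -0.993, 0.0], [0.001, -0.0, -1.0]]
force: [-0.5, -0.3, -0.3]
width: 0.0146
time_s: 16.68
tcp_pos: [0.6432, 0.1293, 0.1472]
tcp_rot: [[0.993, -0.122, 0.003], [-0.122, -0.993, 0.0], [0.003, -0.001, -1.0]]
force: [-0.3, -0.8, -1.4]
width: 0.0145
scene brush_mid 0.58 [0.6444 0.1305 0.1663]
scene brush_butt 0.57 [0.5    0.1505 0.1022]
scene brush_butt 0.26 [ 0.5683 -0.1602  0.1131]
scene cup 0.89 [0.2744 0.233  0.0321]
scene cup 0.65 [0.4463 0.1575 0.0314]
```

View pics/j.png

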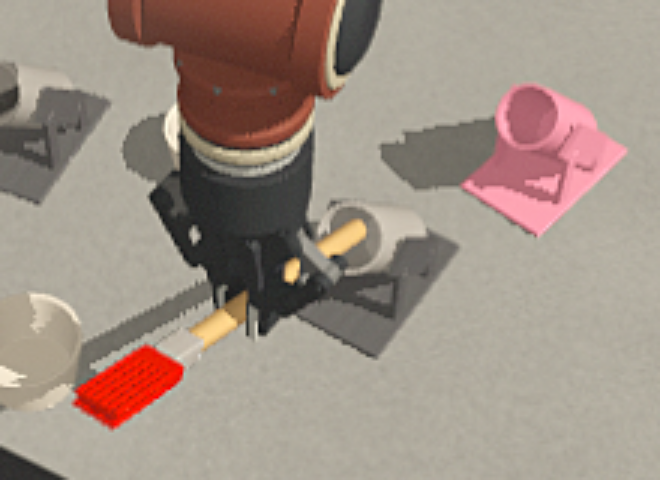

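The butt is just inside the mouth, at crop (362,230), and there is no contact force. Continuing in.

```bash
python3 -m creep '[[-0.012,0.0015,-0.011,0],[-0.025,0.0035,-0.022,0],[-0.038,0.005,-0.033,0],[-0.05,0.007,-0.043,0],[-0.05,0.007,-0.043,0]]'; python3 -m creep '[[-0.005,0.001,0,0],[-0.01,0.0015,0.001,0],[-0.015,0.002,0.002,0],[-0.02,0.0025,0.003,0],[-0.02,0.0025,0.003,0]]'
python3 - <<'E'
from h import *
spot(['scene'],['brush_mid','brush_butt'])
cv2.imwrite('pics/k.png',cv2.resize(r.grab_frame('scene')[180:340,200:420],None,fx=3,fy=3))
E
```

```text
time_s: 17.55
tcp_pos: [0.5888, 0.1367, 0.1008]
tcp_rot: [[0.993, -0.122, -0.007], [-0.122, -0.993, 0.0], [-0.007, 0.001, -1.0]]
force: [-5.9, 1.1, 1.4]
width: 0.0147
time_s: 18.18
tcp_pos: [0.5714, 0.1388, 0.1052]
tcp_rot: [[0.993, -0.122, -0.001], [-0.122, -0.993, 0.0], [-0.001, -0.0, -1.0]]
force: [1.9, 0.1, -2.4]
width: 0.0147
scene brush_mid 0.69 [0.5769 0.1385 0.1282]
```

View pics/k.png

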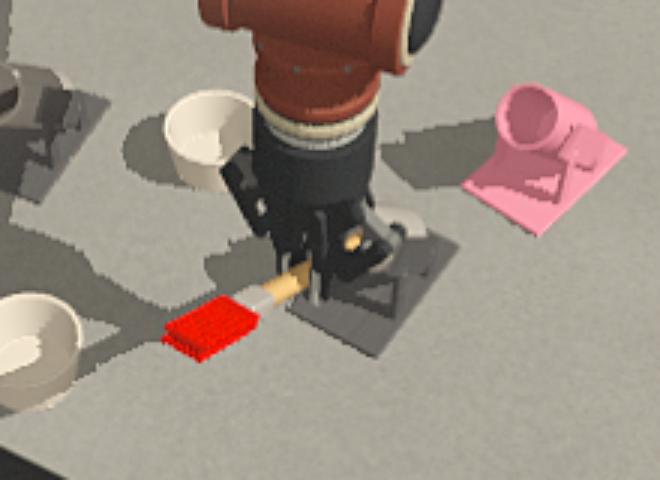

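The forces are small and the brush middle is about 157 mm from the cup's origin, so the butt is at or near the floor. I'll press a little further along the axis to confirm it's seated.

```bash
python3 -m creep '[[-0.003,0.0005,-0.002,0],[-0.005,0.0006,-0.003,0],[-0.005,0.0006,-0.003,0]]'; python3 -m creep '[[-0.004,0.0005,-0.003,0],[-0.006,0.0008,-0.004,0],[-0.006,0.0008,-0.004,0]]'
python3 - <<'E'
from h import *
spot(['scene','wrist','top'],['brush_mid'])
E
```

```text
time_s: 18.75
tcp_pos: [0.5667, 0.1393, 0.1021]
tcp_rot: [[0.993, -0.122, -0.0], [-0.122, -0.993, -0.0], [-0.0, 0.0, -1.0]]
force: [2.3, -0.6, -2.8]
width: 0.0148
time_s: 19.12
tcp_pos: [0.5648, 0.1399, 0.1015]
tcp_rot: [[0.993, -0.122, 0.01], [-0.122, -0.993, -0.0], [0.01, -0.001, -1.0]]
force: [9.4, -1.6, 2.7]
width: 0.0144
scene brush_mid 0.83 [0.5664 0.1399 0.1203]
wrist brush_mid 0.76 [0.5656 0.144  0.1248]
```

The reaction is now 9 N in x, so the butt is on the floor. The middle is about 150 mm from the origin, which agrees. Releasing and retreating upwards.

```bash
python3 -m creep '[[0,0,0,0],[0,0,0,0],[0,0,0,0]]' 0.05; python3 -m creep '[[0,0,0.03,0],[0,0,0.07,0],[0,0,0.12,0],[0,0,0.17,0],[0,0,0.2,0]]'; python3 -m creep '[[-0.05,0.05,0,0],[-0.09,0.09,0,0],[-0.13,0.13,0,0],[-0.17,0.17,0,0],[-0.17,0.17,0,0]]'; python3 -m creep '[[0,0.04,0,0],[0,0.09,0,0],[0,0.09,0,0],[0,0.09,0,0],[0,0.09,0,0]]'
python3 - <<'E'
from h import *
spot(['scene','top'],['brush_mid','brush_butt','cup','spatula_mid'])
cv2.imwrite('pics/l.png',np.hstack([r.grab_frame('scene')[150:420,130:430],r.grab_frame('top')[80:350,130:430]]))
E
```

```text
time_s: 19.8
tcp_pos: [0.56, 0.1402, 0.0976]
tcp_rot: [[0.993, -0.122, -0.002], [-0.122, -0.993, -0.0], [-0.002, 0.0, -1.0]]
force: [-1.1, -0.9, 0.4]
width: 0.0503
time_s: 20.42
tcp_pos: [0.5613, 0.1403, 0.3014]
tcp_rot: [[0.993, -0.122, 0.003], [-0.122, -0.993, 0.0], [0.003, -0.001, -1.0]]
force: [0.3, 0.3, -0.6]
width: 0.0499
time_s: 21.05
tcp_pos: [0.3883, 0.3121, 0.2981]
tcp_rot: [[0.993, -0.116, -0.001], [-0.116, -0.993, 0.0], [-0.001, -0.0, -1.0]]
force: [0.4, -0.2, -1.2]
width: 0.05
time_s: 21.68
tcp_pos: [0.3915, 0.399, 0.2983]
tcp_rot: [[0.992, -0.124, 0.0], [-0.124, -0.992, -0.0], [0.0, 0.0, -1.0]]
force: [0.2, -0.5, 0.4]
width: 0.0498
scene brush_mid 0.65 [0.5686 0.1392 0.1122]
scene cup 0.97 [0.2727 0.2348 0.0284]
scene cup 0.9 [0.446  0.1543 0.032 ]
scene spatula_mid 0.87 [ 0.5729 -0.1624  0.1128]
top brush_mid 0.97 [0.5683 0.1394 0.1147]
top cup 0.76 [0.4456 0.1521 0.0274]
top cup 0.64 [0.2727 0.234  0.0305]
top spatula_mid 0.66 [ 0.5692 -0.1595  0.1134]
```

View pics/l.png

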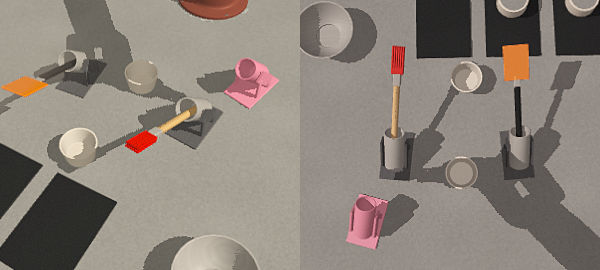

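```bash
python3 -c "
from h import *
s=r.get_state();print(s['time_s'],np.abs(s['dq']).max(),s['force']);print(r.sign_off())"
```

```text
22.275 0.1346450426052794 [-1.2166 -0.1198 -0.0224]
the job is handed in; nothing more can be done
None
```

The brush is back in its own cup, handle first with the red head up. I handed the job in at 22.3 s; sign-off gives no verdict.

I pulled the brush out along its axis and tilted it in the fingers by pressing its head lightly on the cup's top rim. I then turned it round, slid the handle in until the butt met about 9 N at the floor, let go and moved the arm clear.

**Last checks:**
- **Brush:** the last pictures show it at rest in the grey cup with the head outward. Its middle is about 145 mm from the floor along the cup's axis (more than 120 needed).
- **Butt:** it is hidden in the cup, so its position is calculated from the middle and the expected 28° lean. That puts it about 18 mm from the floor centre (limit 35 mm).
- **Spatula:** it reads within about 4 mm of its starting position, which is measurement noise.
- **Robot:** it is clear of everything, with about 1 N on the tool, also noise.

**What went wrong:** during the first insertion attempt I wrote two rows as if they continued from the previous ones, so the tool dipped and rose again in open space. It touched nothing, and I repeated the move correctly.

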